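# Hang the round rinsing basket up to drip

### The arm

A 7-joint arm with a two-finger parallel gripper is mounted at the origin on the work surface. World frame = base frame: x ahead of the robot, y to its left, z up, the work surface at z = 0. Lengths are in m, angles in rad, forces in N, time in s.
With the tool pointing down it reaches from about 0.425 to 0.925 m from the base axis. Payload 6.8 kg.
Tool frame: the origin (TCP) lies at the very end of the fingers, on their centre line; the grasp point (between the pads) lies 19 mm behind it (bot.hold_point_z is the z of the grasp point in the tool frame, in m); z points along the fingers, y is the line along which they close (so a half turn about z gives the same grasp; the last joint's range is limited). The gripper opens to 88 mm and grips with 3 to 60 N. Pads are 20 mm wide; open, the fingers measure 115 mm over their backs; the gripper's body (75 mm by 178 mm) begins 61 mm behind the grasp point.
Start: joints at [1.043, 0.477, 0.022, 1.555, -0.011, 1.109, -0.083], TCP at [0.275, -0.616, 0.223] pointing down, gripper open.
Joint ranges: [-2.96, 2.96], [-0.34, 2.1], [-1.41, 1.46], [0.24, 2.44], [-1.37, 4.51], [0.17, 1.92], [-2.96, 2.96]. Speed limits (rad/s): [2.39, 2.39, 3.14, 3.14, 3.14, 3.14, 3.14].

### API

Orientations are given as a 3x3 rotation matrix whose columns are the frame's x, y, z axes.
In Python, from rig import bot, read_camera gives the robot as it stands. The module is installed in compiled form; this text tells all that it offers.
- The arm moves only by the shell command python3 -m inch 'ROWS' [FORCE]. ROWS is JSON, a list of rows, each a list of 5 numbers: the opening in per cent of the stroke, from 0 (shut) to 100 (fully open), then the shift along the world's x, y, z in mm, then the turn about the world's z in degrees. In form: [[claw, x, y, z, spin], ...]. A call has 1 to 5 rows; each row shifts and turns the commanded pose from where the row before left it; what a row does not reach is not made up. A row lasts 1/10 s, in which the tool goes at most 50 mm and 8.59 degrees, less where a joint would pass 70% of its speed; a pose out of reach is approached as far as the arm can. A call is refused whole if a number of a shift passes 50 or a number of a turn 8.59, either way. A call with a gripper value outside its range is refused whole. The fingers move at their own pace and stop on an object; FORCE is the grip in N (left out, the last holds). Time passes only in rows, so rows that do not move let the fingers close. It gives the time, the measured TCP pose, the force, the opening and the grip force at its end, in the units of the state.
- bot.read_state(): the state, without advancing time (a new reading comes with each control period).
- read_camera(name): name is "side" or "top"; returns a dict with "image" (384x512x3 uint8, blue, green, red), "range_z" (384x512 float32, m along the optical axis (not along the pixel's ray), 0 where there is no reading), "mtx" (3x3 intrinsics, pixels), "position" and "orientation" of the camera in the world. Camera axes: x right, y down, z forward; pixel columns grow to the right and rows downward; lengths in m; the calibration is good to about 2 mm. A picture is of the moment at which its call begins.
- bot.hand_in(): hands the job in; it is judged then, once.
The state is a dict: "time_s": time; "qpos": joint angles; "joint_vel": joint speeds; "tau": joint torques, N m; "eef_pos": TCP position; "eef_rot": TCP orientation; "wrist_force": force on the tool from outside, world axes, zero at the start; "ft_torque": the same for the moment, N m; "width": opening from 0.0 (shut) to 1.0 (fully open); "grip_force": force on a finger pad.
Only numpy, scipy, OpenCV 4.12 (cv2) and the standard library are available. Lean on these libraries where they do the work, as an engineer would, in place of code of your own. Each camera call takes 0.05 s, during which the arm holds its last target. There are 200 camera calls.

### The job

On this dental laboratory bench stand two small wire rinsing baskets, one round and one square. Pick up the round one by its black grip and hang it by its handle on the hook of the drip stand, so that it hangs straight down and still in the dip of the hook, behind its upturned lip. Leave the square basket where it stands.

Things in the scene. Friction and masses are not known exactly. Their poses are not given: they have to be found in the camera images.
- round_basket: Round steel wire basket, loose, 110 to 230 g, 82 mm across, 50 mm tall. Wires rise from its rim at its +y and -y sides to a flat black plastic grip over the middle: 10 mm thick (its x), 70 mm long (its y), from 108 to 136 mm above the underside. All one rigid piece. Pinch the upper half of the grip across its 10 mm: the underside must stay free for the hook. Origin: centre of the underside, z up.
- handle_eye (a point): On the round basket: middle of the grip's flat underside, 108 mm above the basket's origin, axes as the basket's. It rests on the hook when hung. Below it is the open eye, 54 mm wide along y between the wires and 58 mm high down to the rim; the hook passes through it along x, from either side.
- hook_seat (a point): Where the grip should rest on the fixed drip stand's hook, a level strip 12 mm wide, 5 mm thick, top face 150 mm above the table. x: along the strip to the post (14 mm thick, axis 70 mm off, top 4 mm higher). At -x, roughly towards the robot (within 20 degrees), is the free end: an upturned lip, inner face 36 mm off, 5 mm thick, 11 mm high. Below: a drip tray, 150 by 120 mm, rim 14 mm high.
- square_basket: Square steel wire basket, loose, 72 by 72 mm, 50 mm tall, with the same handle and black grip (top 136 mm up). Not to be hung or moved. Origin: centre of the underside, z up.
Not all that is in view belongs to the job. What is shaped like the round_basket but brown or red is not meant.

How it is judged:
By the outcome, as a careful person would: the job done as asked, in the order asked, and still so for the second after the job is handed in, with the robot touching nothing.
It also fails if it takes over 42 s, if anything falls off the work surface, if the arm or the gripper's body presses on something with over 40 N, if the wrist force passes 120 N, or if a joint passes its speed limit or range.

## Working session

There is one attempt and no reset: what is moved stays moved. The work goes in short steps, Python scripts to look and compute and a shell command to move; the robot and the scene stay as the last step left them, time stands still between calls to the robot, and variables do not carry over. Pictures are saved under pics/ and viewed, at most 10 in all, crops included, and the job is handed in when it is done.

```bash
mkdir -p pics; cat > h.py <<'E'
import numpy as np,cv2
from rig import bot,read_camera
def snap(n,f):
    c=read_camera(n); cv2.imwrite('pics/%s.png'%f,c['image']); np.savez(f+'.npz',**c); return c
def world(c,u,v,d=None):
    K=c['mtx']; d=c['range_z'][int(v),int(u)] if d is None else d
    return c['position']+c['orientation']@(np.array([(u-K[0,2])/K[0,0],(v-K[1,2])/K[1,1],1])*d)
def cloud(c):
    K=c['mtx']; v,u=np.mgrid[:384,:512]; d=c['range_z']
    P=np.stack([(u-K[0,2])/K[0,0]*d,(v-K[1,2])/K[1,1]*d,d],-1)@np.array(c['orientation']).T+c['position']
    P[d==0]=np.nan; return P
E
python3 -c "
from h import *
for n in('side','top'):
    c=snap(n,n+'0');print(n,c['position'],c['orientation'],c['mtx'])
s=bot.read_state();print(s['time_s'],s['eef_pos'],s['eef_rot'],s['width'],bot.hold_point_z)"
```

```text
side [0.00602434 0.41840513 0.87929099] [[-0.69132057 -0.54492469  0.47448177]
 [-0.72249668  0.52917641 -0.44493917]
 [-0.00862622 -0.65040711 -0.75953682]] [[385.33768736   0.         256.96568055]
 [  0.         385.33768736 192.87408243]
 [  0.           0.           1.        ]]
top [0.36964995 0.00457008 0.85288839] [[ 0.03052582 -0.99059071  0.13341   ]
 [-0.99934763 -0.03282424 -0.01506246]
 [ 0.01929981 -0.13286317 -0.99094646]] [[347.67346872   0.         253.18780515]
 [  0.         347.67346872 195.72613406]
 [  0.           0.           1.        ]]
0.1 [ 0.27486505 -0.61591564  0.22178628] [[ 9.13177362e-01  4.07561646e-01 -7.80886961e-04]
 [ 4.07562376e-01 -9.13176218e-01  1.45098894e-03]
 [-1.21719960e-04 -1.64327040e-03 -9.99998642e-01]] 0.9979240746061859 -0.0187
```

View pics/top0.png

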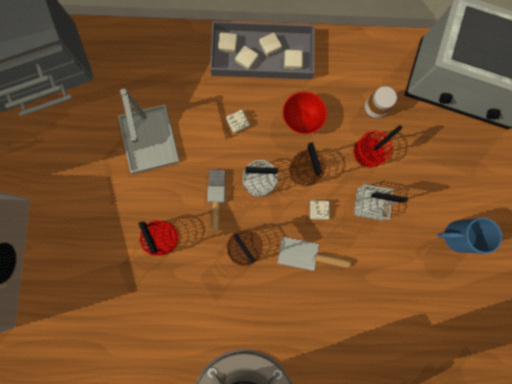

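View pics/side0.png

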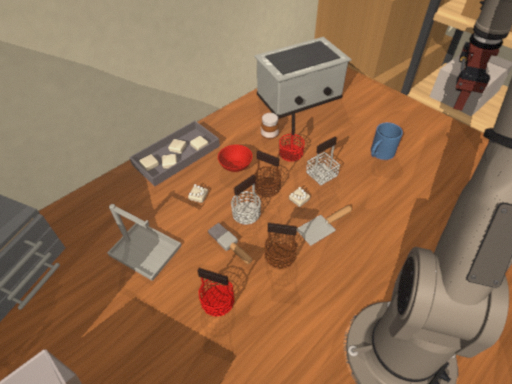

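The top view shows the white round basket at (260,178), with its grip spanning (246..277,170). A brown basket stands close to its right (308,165). The drip stand's post is at about (125,95) and its hook strip ends near (140,118). The square basket is at (375,202).

```bash
cat > m.py <<'E'
from h import *
import sys
def fit(P,t):
    if len(P)<5: print(t,len(P));return
    r=cv2.minAreaRect((P[:,:2]*1000).astype(np.float32)); print(t,len(P),'mean',P.mean(0).round(4),'z',np.percentile(P[:,2],[5,50,95]).round(4),'rect',np.round(r[0],1),np.round(r[1],1),'dir',np.round(np.degrees(np.arctan2(*np.linalg.svd((P-P.mean(0))[:,:2],full_matrices=False)[2][0][::-1])),1))
for n in('top','side'):
    c=dict(np.load(n+'0.npz')); P=cloud(c); z=P[...,2]; dark=c['image'].max(-1)<60
    T=dict(np.load('top0.npz')); g=world(T,262,170); p=world(T,133,108)
    if n=='top': print('seed',g,p)
    near=lambda q,r:np.hypot(P[...,0]-q[0],P[...,1]-q[1])<r
    fit(P[near(g,.07)&dark&(z>.115)&(z<.15)],n+' grip')
    m=near(p,.12)&(z>.135)&(z<.2)
    fit(P[m],n+' hook'); fit(P[m&(z<.153)],n+' hookstrip'); fit(P[m&(z>.1525)],n+' lip+post')
    for t,lo,hi in(('tray',.002,.03),):fit(P[near(p,.13)&(z>.006)&(z<.02)],n+' tray')
T=dict(np.load('top0.npz'))
for n in('top','side'):
    c=dict(np.load(n+'0.npz'));P=cloud(c);m=(np.hypot(P[...,0]-p[0],P[...,1]-p[1])<.12)&(P[...,2]>.135)&(P[...,2]<.2)
    print(n);[print(*(x*1000).round(0)) for x in P[m][::max(1,m.sum()//25)]]
I=[np.load(f)['image'] for f in('top0.npz','side0.npz')]
a=cv2.resize(I[0][70:200,90:220],(390,390),interpolation=2);b=cv2.resize(I[1][190:290,90:190],(390,390),interpolation=2)
cv2.imwrite('pics/hook.png',np.hstack([a,b]))
E
python3 m.py
```

```text
seed [ 0.5219132  -0.02328966  0.13324572] [ 0.69986206  0.30455992 -0.0010541 ]
top grip 168 mean [ 0.5223 -0.0208  0.1319] z [0.1187 0.1343 0.1373] rect [523.4 -22.2] [65.7  8.1] dir -90.0
top hook 266 mean [0.6392 0.2621 0.149 ] z [0.1464 0.1491 0.1525] rect [637.5 262.1] [91.2 13.1] dir -164.1
top hookstrip 256 mean [0.6378 0.2616 0.1488] z [0.1464 0.149  0.1516] rect [637.3 262. ] [90.8 13.1] dir -164.4
top lip+post 13 mean [0.6767 0.2744 0.1535] z [0.1526 0.1533 0.1545] rect [676.7 273.8] [8.4 7.4] dir 61.2
top tray 326 mean [0.6563 0.2761 0.0115] z [0.0061 0.0121 0.0161] rect [694.7 297.2] [241.8 144. ] dir -73.4
side grip 74 mean [ 0.5195 -0.0254  0.1246] z [0.1166 0.1247 0.1337] rect [519.4 -20.9] [ 3.8 64.9] dir 89.8
side hook 187 mean [0.6394 0.2646 0.1495] z [0.1453 0.1497 0.1537] rect [637.8 263.7] [93.8 12.9] dir -163.1
side hookstrip 172 mean [0.6364 0.2638 0.1491] z [0.145  0.1496 0.1522] rect [637.8 263.7] [93.8 12.9] dir -162.7
side lip+post 19 mean [0.6713 0.2733 0.1537] z [0.1526 0.1538 0.1549] rect [660.5 268.8] [42.4 11. ] dir -164.9
side tray 363 mean [0.6493 0
[... 361 characters left out ...]
264.0 148.0
631.0 255.0 149.0
627.0 259.0 148.0
621.0 262.0 150.0
620.0 255.0 149.0
616.0 259.0 146.0
614.0 250.0 148.0
609.0 255.0 149.0
608.0 248.0 147.0
603.0 251.0 147.0
599.0 256.0 146.0
596.0 246.0 150.0
side
681.0 274.0 155.0
675.0 272.0 155.0
673.0 272.0 152.0
671.0 273.0 151.0
673.0 278.0 150.0
663.0 265.0 148.0
665.0 272.0 148.0
678.0 281.0 140.0
659.0 270.0 149.0
674.0 281.0 140.0
651.0 271.0 152.0
642.0 258.0 149.0
644.0 265.0 149.0
646.0 272.0 149.0
638.0 259.0 145.0
638.0 266.0 148.0
623.0 253.0 150.0
627.0 259.0 148.0
629.0 266.0 149.0
617.0 254.0 150.0
618.0 259.0 149.0
620.0 264.0 147.0
607.0 252.0 149.0
609.0 257.0 148.0
595.0 246.0 150.0
596.0 251.0 150.0
593.0 250.0 149.0
```

View pics/hook.png

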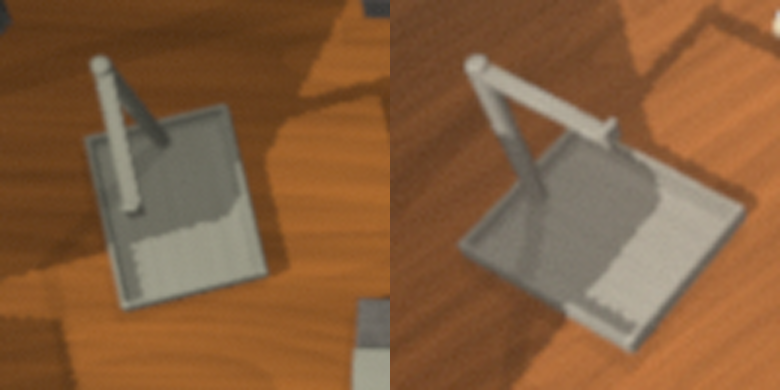

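The crop shows the hook strip running from the post top to the upturned lip, with the lip towards the robot. My mask cut the lip end off, so I'll check the lip once more along with the neighbours.

```bash
cat > m2.py <<'E'
from h import *
ax=np.array([np.cos(np.radians(16.5)),np.sin(np.radians(16.5))]);post=np.array([.677,.2745])
for n in('top','side'):
    c=dict(np.load(n+'0.npz'));P=cloud(c);z=P[...,2]
    s=(P[...,:2]-post)@ax; t=(P[...,:2]-post)@np.array([-ax[1],ax[0]])
    m=(abs(t)<.02)&(s>-.15)&(s<.02)&(z>.135)&(z<.18)
    S,Tt,Z=s[m],t[m],z[m]; print(n,'s',np.percentile(S,[0,2,98,100]).round(4),'lip s',np.percentile(S[(Z>.155)&(S<-.08)],[0,50,100]).round(4),'slope',np.degrees(np.arctan(np.polyfit(S,Tt,1)[0])).round(1),'t@-.07',np.polyval(np.polyfit(S,Tt,1),-.07).round(4))
    b=c['image'].astype(int); red=(b[...,2]>130)&(b[...,1]<50)&(P[...,1]>.1)&(z<.1)
    q=P[red];print('red',len(q),q.min(0).round(3),q.max(0).round(3))
    q=P[(b.max(-1)<60)&(z>.115)&(z<.15)&(P[...,1]>.1)&(P[...,0]<.55)];print('redgrip',len(q),q.min(0).round(3),q.max(0).round(3))
    q=P[(z>.16)&(z<.4)&(P[...,0]>.25)&(P[...,0]<.75)&(P[...,1]>-.5)&(P[...,1]<.45)];print('tall',len(q),q.mean(0) if len(q) else '')
E
python3 m2.py
```

```text
top s [-0.1116 -0.1112  0.0017  0.0043] lip s [-0.1114 -0.1095 -0.1064] slope -0.2 t@-.07 -0.0011
red 671 [ 0.335  0.168 -0.003] [0.414 0.258 0.067]
redgrip 201 [0.344 0.189 0.115] [0.405 0.226 0.138]
tall 222 [ 0.73783003 -0.45654802  0.16149074]
side s [-0.1122 -0.1109  0.0026  0.0062] lip s [-0.1114 -0.1101 -0.1064] slope -0.1 t@-.07 0.0013
red 849 [ 0.333  0.164 -0.003] [0.42  0.251 0.099]
redgrip 195 [0.342 0.194 0.115] [0.401 0.228 0.139]
tall 75 [ 0.72921422 -0.41905222  0.1619359 ]
```

```bash
python3 -m inch '[[100,16.5,39.6,0,8.25],[100,16.5,39.6,0,8.25],[100,16.5,39.6,0,8.25],[100,16.5,39.6,0,8.25],[100,16.5,39.6,0,8.25]]' 25
python3 -m inch '[[100,16.5,39.6,0,8.25],[100,16.5,39.6,0,8.25],[100,16.5,39.6,0,8.25],[100,16.5,39.6,0,0],[100,16.5,39.6,0,0]]'
python3 -m inch '[[100,16.5,39.6,0,0],[100,16.5,39.6,0,0],[100,16.5,39.6,0,0],[100,16.5,39.6,0,0],[100,16.5,39.6,0,0]]'
python3 -m inch '[[100,0,0,0,0],[100,0,0,0,0]]'
```

```text
time_s: 0.6
eef_pos: [0.3578, -0.4166, 0.2224]
eef_rot: [[0.413, 0.911, -0.0], [0.911, -0.413, 0.0], [0.0, -0.001, -1.0]]
wrist_force: [0.8, 0.3, -0.2]
width: 0.999
grip_force: 0.0
time_s: 1.1
eef_pos: [0.4402, -0.2188, 0.2225]
eef_rot: [[-0.001, 1.0, -0.0], [1.0, 0.001, 0.0], [0.0, -0.0, -1.0]]
wrist_force: [1.4, 0.8, -0.4]
width: 1.001
grip_force: 0.0
time_s: 1.6
eef_pos: [0.5228, -0.0209, 0.2225]
eef_rot: [[-0.001, 1.0, -0.0], [1.0, 0.001, -0.0], [-0.0, -0.0, -1.0]]
wrist_force: [0.4, -0.4, -0.4]
width: 1.003
grip_force: 0.0
time_s: 1.8
eef_pos: [0.5224, -0.0216, 0.2222]
eef_rot: [[-0.003, 1.0, -0.001], [1.0, 0.003, 0.0], [0.0, -0.001, -1.0]]
wrist_force: [-0.1, -0.6, -0.3]
width: 1.0
grip_force: 0.0
```

```bash
python3 -m inch '[[100,-0.5,0,-30,0],[100,0,0,-30,0],[100,0,0,-30,0],[100,0,0,-19,0],[100,0,0,0,0]]'
python3 -m inch '[[50,0,0,0,0],[25,0,0,0,0],[0,0,0,0,0],[0,0,0,0,0],[0,0,0,0,0]]' 25
python3 -m inch '[[0,0,0,0,0],[0,0,0,0,0],[0,0,0,0,0]]'
```

```text
time_s: 2.3
eef_pos: [0.5194, -0.0246, 0.111]
eef_rot: [[0.002, 1.0, -0.006], [1.0, -0.002, -0.001], [-0.001, -0.006, -1.0]]
wrist_force: [-1.1, 0.1, -0.1]
width: 1.0
grip_force: 0.0
time_s: 2.8
eef_pos: [0.5224, -0.0225, 0.1142]
eef_rot: [[-0.001, 1.0, 0.001], [1.0, 0.001, -0.0], [-0.0, 0.001, -1.0]]
wrist_force: [-0.1, -0.4, 0.3]
width: 0.587
grip_force: 0.0
time_s: 3.1
eef_pos: [0.5221, -0.0224, 0.1137]
eef_rot: [[-0.001, 1.0, 0.0], [1.0, 0.001, 0.0], [0.0, 0.0, -1.0]]
wrist_force: [-0.3, 0.0, -0.2]
width: 0.309
grip_force: 0.0
```

```bash
python3 -m inch '[[0,0,0,0,0],[0,0,0,0,0],[0,0,0,0,0],[0,0,0,0,0],[0,0,0,0,0]]'
python3 -m inch '[[0,0,0,10,0],[0,0,0,25,0],[0,0,0,25,0],[0,0,0,25,0],[0,0,0,0,0]]'
python3 -c "
from h import *
a=snap('side','side1')['image'];b=snap('top','top1')['image']
cv2.imwrite('pics/g.png',np.hstack([cv2.resize(a[80:270,150:340],(400,400)),cv2.resize(b[80:270,160:350],(400,400))]))"
```

```text
time_s: 3.6
eef_pos: [0.5218, -0.0224, 0.1134]
eef_rot: [[-0.001, 1.0, -0.001], [1.0, 0.001, 0.0], [0.0, -0.001, -1.0]]
wrist_force: [-1.2, -1.0, -2.4]
width: 0.109
grip_force: 25.0
time_s: 4.1
eef_pos: [0.5245, -0.0221, 0.2025]
eef_rot: [[-0.001, 1.0, 0.007], [1.0, 0.001, -0.0], [-0.0, 0.007, -1.0]]
wrist_force: [0.9, -0.1, -2.0]
width: 0.11
grip_force: 25.0
```

View pics/g.png

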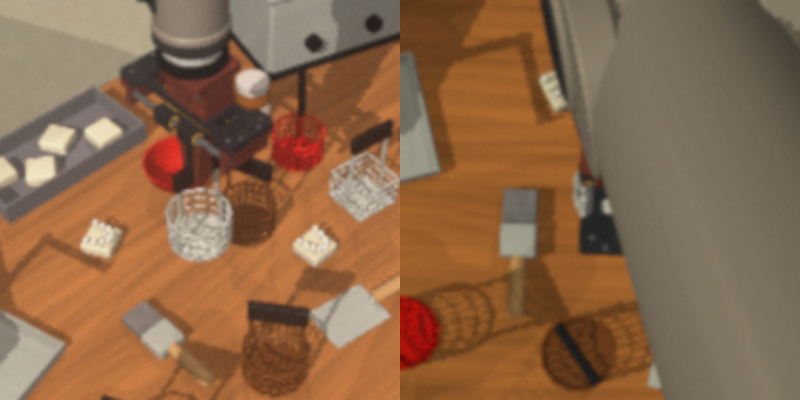

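The basket is held square by the grip. Next I carry it to the point in front of the lip and turn it 16.5°.

```bash
python3 -m inch '[[0,2,15,0,1],[0,2,25,0,2],[0,2,30,0,2],[0,2,30,0,2],[0,2,30,0,2]]'
python3 -m inch '[[0,3,30,0,2],[0,3,30,0,2],[0,3,28,-4,2],[0,2,25,-5,1.5],[0,2,15,-5,0]]'
python3 -m inch '[[0,0,0,0,0],[0,0,0,0,0],[0,0,0,0,0],[0,0,0,0,0]]'
python3 -c "
from h import *
a=snap('side','side2')['image'];b=snap('top','top2')['image']
cv2.imwrite('pics/p.png',np.hstack([cv2.resize(a[150:310,80:240],(400,400)),cv2.resize(b[60:220,80:240],(400,400))]))"
```

```text
time_s: 4.7
eef_pos: [0.5311, 0.1099, 0.1973]
eef_rot: [[-0.16, 0.987, -0.002], [0.987, 0.16, 0.0], [0.001, -0.002, -1.0]]
wrist_force: [0.5, -0.5, -2.0]
width: 0.112
grip_force: 25.0
time_s: 5.2
eef_pos: [0.5436, 0.2391, 0.1832]
eef_rot: [[-0.289, 0.957, -0.002], [0.957, 0.289, 0.001], [0.002, -0.002, -1.0]]
wrist_force: [-0.3, 0.3, -1.8]
width: 0.114
grip_force: 25.0
time_s: 5.6
eef_pos: [0.5455, 0.2341, 0.1848]
eef_rot: [[-0.283, 0.959, 0.0], [0.959, 0.283, -0.001], [-0.001, 0.0, -1.0]]
wrist_force: [-0.2, -0.7, -1.3]
width: 0.108
grip_force: 25.0
```

View pics/p.png

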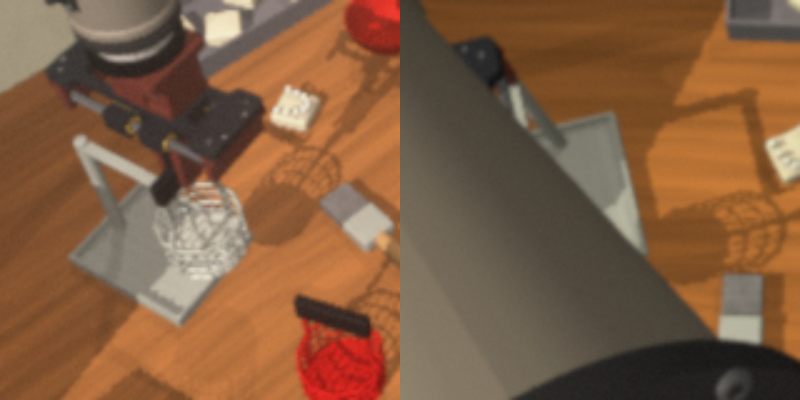

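The pictures show the basket just in front of the lip, turned to match the hook and with the strip level with the open eye. Now I thread it on.

```bash
python3 -m inch '[[0,8,2.5,0,0],[0,15,5,0,0],[0,18,5.5,0,0],[0,15.5,5,0,0],[0,8,2.5,0,0]]'
python3 -m inch '[[0,0,0,0,0],[0,0,0,0,0],[0,0,0,0,0]]'
python3 -c "
from h import *
a=snap('side','side3')['image']
cv2.imwrite('pics/q.png',cv2.resize(a[160:290,80:210],(520,520),interpolation=2))"
```

```text
time_s: 6.2
eef_pos: [0.6113, 0.2562, 0.1846]
eef_rot: [[-0.284, 0.959, 0.001], [0.959, 0.284, 0.001], [0.0, 0.001, -1.0]]
wrist_force: [-0.6, -0.1, -1.0]
width: 0.11
grip_force: 25.0
time_s: 6.5
eef_pos: [0.6089, 0.256, 0.1847]
eef_rot: [[-0.285, 0.958, -0.0], [0.958, 0.285, -0.0], [-0.0, -0.0, -1.0]]
wrist_force: [-0.6, -0.8, -2.1]
width: 0.109
grip_force: 25.0
```

View pics/q.png

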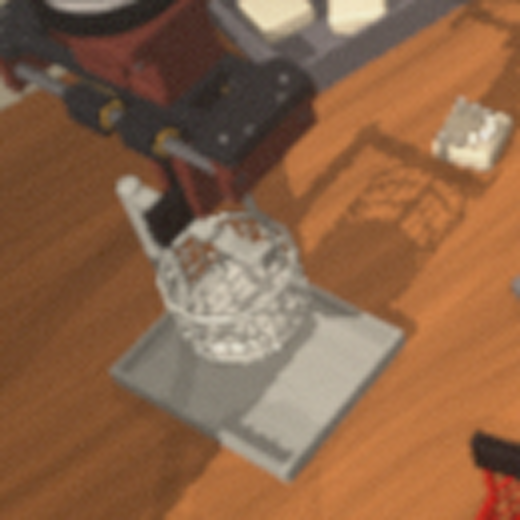

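The lip and strip now pass through the eye, with the grip over the dip. I'll centre it sideways by about 2 mm, then lower it gently.

```bash
python3 -m inch '[[0,0.8,-2,-6,0],[0,0,0,-8,0],[0,0,0,-7,0],[0,0,0,-3,0],[0,0,0,0,0]]'
python3 -m inch '[[0,0,0,-1.5,0],[0,0,0,-1,0],[0,0,0,0,0],[0,0,0,0,0]]'
python3 -m inch '[[0,0,0,-1.0,0],[0,0,0,0,0],[0,0,0,0,0]]'
```

```text
time_s: 7.05
eef_pos: [0.61, 0.2539, 0.1597]
eef_rot: [[-0.285, 0.959, -0.001], [0.959, 0.285, -0.001], [-0.0, -0.001, -1.0]]
wrist_force: [-0.5, 0.4, -1.4]
width: 0.116
grip_force: 25.0
time_s: 7.45
eef_pos: [0.6105, 0.2542, 0.1583]
eef_rot: [[-0.285, 0.959, 0.0], [0.959, 0.285, 0.0], [0.0, 0.0, -1.0]]
wrist_force: [0.7, 0.6, -1.9]
width: 0.113
grip_force: 25.0
time_s: 7.75
eef_pos: [0.6104, 0.254, 0.1572]
eef_rot: [[-0.285, 0.959, 0.0], [0.959, 0.285, -0.0], [-0.0, 0.0, -1.0]]
wrist_force: [0.1, -0.1, -1.6]
width: 0.114
grip_force: 25.0
```

```bash
python3 -m inch '[[0,0,0,-1.0,0],[0,0,0,0,0],[0,0,0,0,0]]'
python3 -m inch '[[0,0,0,-0.7,0],[0,0,0,0,0],[0,0,0,0,0]]'
python3 -m inch '[[0,0,0,-0.5,0],[0,0,0,0,0],[0,0,0,0,0]]'
```

```text
time_s: 8.05
eef_pos: [0.6104, 0.2541, 0.1561]
eef_rot: [[-0.285, 0.959, -0.0], [0.959, 0.285, 0.0], [0.0, -0.0, -1.0]]
wrist_force: [-0.9, 0.2, -1.7]
width: 0.113
grip_force: 25.0
time_s: 8.35
eef_pos: [0.6104, 0.2541, 0.1554]
eef_rot: [[-0.285, 0.959, -0.0], [0.959, 0.285, -0.0], [-0.0, -0.0, -1.0]]
wrist_force: [-0.6, 0.5, -1.5]
width: 0.114
grip_force: 25.0
time_s: 8.65
eef_pos: [0.6105, 0.2541, 0.1553]
eef_rot: [[-0.285, 0.959, 0.0], [0.959, 0.285, -0.0], [-0.0, 0.0, -1.0]]
wrist_force: [-0.0, -1.0, 2.3]
width: 0.111
grip_force: 25.0
```

Contact is felt at TCP z = 155.3 mm, where it was expected. Opening slightly so the fingers stay inside the lip.

```bash
python3 -m inch '[[14,0,0,0,0],[17,0,0,0,0],[22,0,0,0,0],[28,0,0,0,0],[30,0,0,0,0]]' 10
python3 -m inch '[[30,0,0,0,0],[30,0,0,0,0],[30,0,0,0,0],[30,0,0,0,0]]'
python3 -c "
from h import *
a=snap('side','side4')['image']
cv2.imwrite('pics/r.png',cv2.resize(a[160:290,80:210],(520,520),interpolation=2))"
```

```text
time_s: 9.15
eef_pos: [0.6104, 0.2541, 0.1549]
eef_rot: [[-0.285, 0.959, -0.0], [0.959, 0.285, 0.0], [0.0, 0.0, -1.0]]
wrist_force: [0.7, -0.8, 0.0]
width: 0.297
grip_force: 0.0
time_s: 9.55
eef_pos: [0.6104, 0.2541, 0.155]
eef_rot: [[-0.285, 0.959, 0.0], [0.959, 0.285, 0.0], [0.0, 0.0, -1.0]]
wrist_force: [0.6, 0.1, -0.4]
width: 0.3
grip_force: 0.0
```

View pics/r.png

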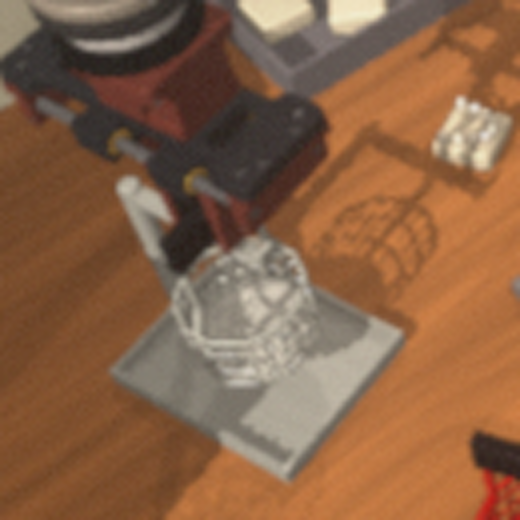

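The gripper is open and the basket rests on the hook, but the rim may be tilted slightly. I'll back straight off and check.

```bash
python3 -m inch '[[30,0,0,5,0],[30,0,0,10,0],[30,0,0,20,0],[30,0,0,30,0],[30,0,0,40,0]]'
python3 -m inch '[[30,0,-10,40,0],[30,-10,-40,10,0],[30,-10,-40,0,0],[30,-10,-40,0,0],[30,-10,-40,0,0]]'
python3 -m inch '[[30,-10,-40,0,0],[30,-10,-30,0,0],[30,0,0,0,0]]'
python3 -c "
from h import *
a=snap('side','side5');b=snap('top','top5')
cv2.imwrite('pics/s.png',np.hstack([cv2.resize(c['image'][y:y+130,x:x+130],(400,400),interpolation=2) for c,y,x in((a,160,80),(b,60,80))]))
for c in(a,b):
    P=cloud(c);z=P[...,2];m=(c['image'].max(-1)<70)&(z>.14)&(z<.2)&(np.hypot(P[...,0]-.61,P[...,1]-.255)<.06)
    q=P[m];ax=np.array([.959,.284]);s=(q[:,:2]-[.61,.2547])@ax;t=(q[:,:2]-[.61,.2547])@[-.284,.959]
    print(len(q),'s',np.percentile(s,[2,50,98]).round(3),'t',np.percentile(t,[2,98]).round(3),'z',np.percentile(q[:,2],[2,50,98]).round(3),'roll',np.degrees(np.arctan(np.polyfit(t,q[:,2],1)[0])),'yaw',np.degrees(np.arctan(np.polyfit(t,s,1)[0])))
"
```

```text
time_s: 10.1
eef_pos: [0.6096, 0.2536, 0.2605]
eef_rot: [[-0.285, 0.958, -0.002], [0.958, 0.285, -0.001], [-0.0, -0.002, -1.0]]
wrist_force: [0.7, -0.0, 0.6]
width: 0.3
grip_force: 0.0
time_s: 10.6
eef_pos: [0.57, 0.0828, 0.3112]
eef_rot: [[-0.285, 0.958, 0.002], [0.958, 0.285, 0.0], [-0.0, 0.002, -1.0]]
wrist_force: [0.8, -0.6, 0.4]
width: 0.302
grip_force: 0.0
time_s: 10.9
eef_pos: [0.5497, 0.0087, 0.3109]
eef_rot: [[-0.278, 0.961, 0.001], [0.961, 0.278, -0.003], [-0.003, -0.0, -1.0]]
wrist_force: [0.2, -0.1, 0.3]
width: 0.298
grip_force: 0.0
247 s [-0.006 -0.004  0.001] t [-0.032  0.034] z [0.152 0.168 0.179] roll 0.014158826587348343 yaw 0.36322715439786835
338 s [-0.005 -0.004  0.004] t [-0.035  0.031] z [0.15  0.174 0.179] roll 0.3344178515805771 yaw -0.19926016360877333
```

View pics/s.png

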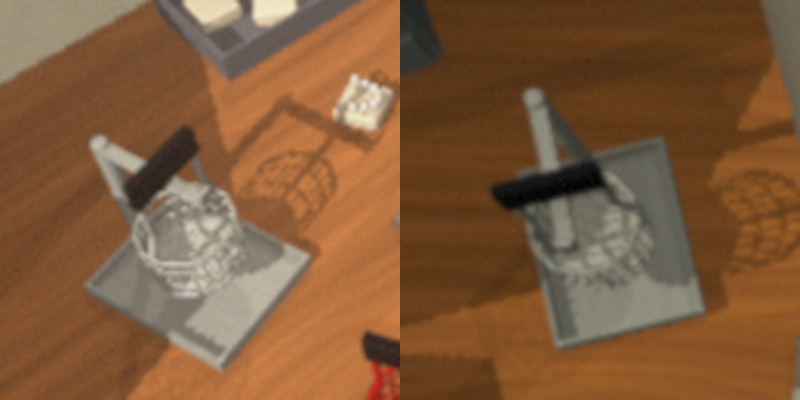

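The basket hangs level: grip from z = 150 to 179 mm, roll under 0.4°, centred in the dip behind the lip. One quick check that it is still, then I hand in.

```bash
python3 -m inch '[[30,0,0,0,0],[30,0,0,0,0],[30,0,0,0,0],[30,0,0,0,0],[30,0,0,0,0]]' | head -1
python3 -c "
from h import *
I=[read_camera('top')['image'][60:190,80:210].astype(float) for _ in range(4)]
o=np.load('top5.npz')['image'][60:190,80:210]
print([abs(i-I[0]).mean().round(2) for i in I], abs(o-I[0]).mean().round(2))
print(bot.hand_in())"
```

```text
time_s: 11.5
[np.float64(0.0), np.float64(1.43), np.float64(1.42), np.float64(1.43)] 1.74
the job is handed in; nothing more can be done
None
```

The round basket hangs level and still in the dip of the hook, behind its lip; the gripper is clear, the square basket was not touched, and the job was handed in at about 12 s (no verdict was returned).

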